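Top up the tray of tops and lock it

ROBOT

A 7-joint arm with a two-finger parallel gripper is mounted at the origin on the work surface. World frame = base frame: x ahead of the robot, y to its left, z up, the work surface at z = 0. Lengths are in m, angles in rad, forces in N, time in s.
With the tool pointing down it reaches from about 0.425 to 0.925 m from the base axis. Payload 6.8 kg.
Tool frame: the origin (TCP) lies between the finger pads; the fingertips stand r.tips_ahead ahead of it and the grasp point (between the pads) lies 5 mm behind it (r.tips_ahead is the distance from the TCP to the fingertips, in m); z points along the fingers, y is the line along which they close (so a half turn about z gives the same grasp; the last joint's range is limited). The gripper opens to 85 mm and grips with 20 to 120 N. Pads are 22 mm wide; open, the fingers measure 114 mm over their backs; the gripper's body (76 mm by 85 mm) begins 54 mm behind the grasp point. The pads swing forward as they close: fully open they stand 13 mm farther back than shut.
Start: joints at [1.15, 0.477, 0.022, 1.555, -0.011, 1.109, -0.083], TCP at [0.208, -0.642, 0.245] pointing down, gripper open.
Joint ranges: [-2.96, 2.96], [-0.34, 2.1], [-1.41, 1.46], [0.24, 2.44], [-1.37, 4.51], [0.17, 1.92], [-2.96, 2.96]. Speed limits (rad/s): [2.39, 2.39, 3.14, 3.14, 3.14, 3.14, 3.14].

INTERFACE

Orientations are given as a rotation vector (axis times angle).
In Python, from bench import r gives the robot as it stands.
- The arm moves only by the tool move_arm, never from a script. Its argument "rows" is one flat list of numbers, 4 for each row, row after row: the shift along the tool's x, y, z in cm, then the turn about the tool's z in degrees. In form: [tx, ty, tz, twist, tx, ty, tz, twist, ...]. A call has 1 to 10 rows; each row is the pose to reach, as a shift and turn from the pose commanded when the call began, along the tool's axes at that moment; what a row does not reach only later rows make up. A row lasts 1/8 s, in which the tool goes at most 62.5 mm and 10.7 degrees, less where a joint would pass 70% of its speed; a pose out of reach is approached as far as the arm can. A call with a gripper value outside its range is refused whole. "fingers" is the opening, from 0 (shut) to 1 (fully open), set as the call begins (left out, the last holds). The fingers move at their own pace and stop on an object; "newtons" is the grip in N (left out, the last holds). Time passes only in rows, so rows that repeat a pose let the fingers close. It gives the time, the measured TCP pose, the force, the opening and the grip force at its end, in the units of the state.
- r.get_obs(): the state, without advancing time (a new reading comes with each control period).
- r.grab_frame(name): name is "scene" or "top"; returns the picture (384x512x3 uint8, blue, green, red); there is no depth.
- r.camera_params(name): a dict with "fx", "fy", "cx", "cy" (pixels), "world_from_camera" (4x4, takes a point from camera to world coordinates). Camera axes: x right, y down, z forward; pixel columns grow to the right and rows downward; lengths in m; the calibration is good to about 2 mm. A picture is of the moment at which its call begins. camera_params takes no time and is no camera call.
- r.hand_in(): hands the job in; it is judged then, once.
The state is a dict: "clock": time; "joints": joint angles; "qvel": joint speeds; "tau": joint torques, N m; "tcp_pos": TCP position; "orientation": TCP orientation; "contact_force": force on the tool from outside, world axes, zero at the start; "moment": the same for the moment, N m; "grip_width": finger opening in m; "gripper_force": force on a finger pad.
Only numpy, scipy, OpenCV 4.12 (cv2) and the standard library are available. Lean on these libraries where they do the work, as an engineer would, in place of code of your own. Each camera call takes 0.05 s, during which the arm holds its last target. There are 200 camera calls.

TASK

Make up the packing tray: set one of the spare plain maple tops into each empty pocket, standing on its flat crown with the steel tip up, setting it down without dropping it and leaving the tops already packed in their pockets. Once every pocket holds a top, press the lock cap at the end of the tray all the way down. Leave everything else on the bench where it is.

Things in the scene. Friction and masses are not known exactly. Their poses are not given: they have to be found in the camera images.
- tray: wooden packing tray fixed to the bench on a carrying board 190 (x) x 296 (y) mm; origin on the bench below the middle of the six pockets: 2 rows along x, 3 columns along y, each 62 x 62 mm; pocket floors 8 mm and rims 20 mm above the bench; a 24 mm rail parts the rows, 8 mm walls the columns; lock cap at the +y end, 137 mm from the origin
- pocket0 (a point): centre of the floor of tray pocket 0 (near row, tray y -70 mm); axes as the tray; four of the six pockets already hold a top, which four varies
- pocket1 (a point): centre of the floor of tray pocket 1 (near row, tray y 0 mm); axes as the tray; four of the six pockets already hold a top, which four varies
- pocket2 (a point): centre of the floor of tray pocket 2 (near row, tray y 70 mm); axes as the tray; four of the six pockets already hold a top, which four varies
- pocket3 (a point): centre of the floor of tray pocket 3 (far row, tray y -70 mm); axes as the tray; four of the six pockets already hold a top, which four varies
- pocket4 (a point): centre of the floor of tray pocket 4 (far row, tray y 0 mm); axes as the tray; four of the six pockets already hold a top, which four varies
- pocket5 (a point): centre of the floor of tray pocket 5 (far row, tray y 70 mm); axes as the tray; four of the six pockets already hold a top, which four varies
- packed0: plain turned maple top, 51 mm across, 66 mm high, standing on its flat crown, steel tip up; straight upright wall 51 mm across from 15 to 37 mm above the origin, narrowing to a 38 mm crown below and to the tip above; about 60 g; origin at the centre of the flat underside, z towards the tip; already in one of the pockets
- packed1: plain turned maple top, 51 mm across, 66 mm high, standing on its flat crown, steel tip up; straight upright wall 51 mm across from 15 to 37 mm above the origin, narrowing to a 38 mm crown below and to the tip above; about 60 g; origin at the centre of the flat underside, z towards the tip; already in one of the pockets
- packed2: plain turned maple top, 51 mm across, 66 mm high, standing on its flat crown, steel tip up; straight upright wall 51 mm across from 15 to 37 mm above the origin, narrowing to a 38 mm crown below and to the tip above; about 60 g; origin at the centre of the flat underside, z towards the tip; already in one of the pockets
- packed3: plain turned maple top, 51 mm across, 66 mm high, standing on its flat crown, steel tip up; straight upright wall 51 mm across from 15 to 37 mm above the origin, narrowing to a 38 mm crown below and to the tip above; about 60 g; origin at the centre of the flat underside, z towards the tip; already in one of the pockets
- spare0: plain turned maple top, 51 mm across, 66 mm high, standing on its flat crown, steel tip up; straight upright wall 51 mm across from 15 to 37 mm above the origin, narrowing to a 38 mm crown below and to the tip above; about 60 g; origin at the centre of the flat underside, z towards the tip; a spare, out on the bench beside the tray
- spare1: plain turned maple top, 51 mm across, 66 mm high, standing on its flat crown, steel tip up; straight upright wall 51 mm across from 15 to 37 mm above the origin, narrowing to a 38 mm crown below and to the tip above; about 60 g; origin at the centre of the flat underside, z towards the tip; a spare, out on the bench beside the tray
- lock (a joint): lock cap on the tray's end, a wooden mushroom 36 mm across on a steel stem; it slides straight down 12 mm, 0 = fully up, 0.012 m = fully down; held by a detent of about 4 N, it stays where it is left
- lock_top (a point): centre of the lock cap's flat top; 56 mm above the bench when fully up, 44 mm when fully down
- mallet: cherry wood mallet, 370 mm long, 70 mm high, lying along its own x with the head at +x; origin on its underside near mid-length; to be left alone
- calipers: chromed calipers lying flat, 230 mm along their own y, up to 10 mm thick; origin under the middle of the beam; to be left alone
- pink_top: large pink lacquered top, 70 mm wide and 95 mm high, standing with its point up; too big for the tray, not a spare; origin at the centre of its underside; to be left alone
- punch: stubby steel center punch lying on the bench, 77 mm along its own y, 11 mm thick; origin under its middle; to be left alone
- sanding_block: cork sanding block, 110 x 66 x 33 mm; origin at the centre of its underside; to be left alone
- glue: white glue bottle, 60 mm wide, 160 mm high, standing; origin at the centre of its underside; to be left alone
- clamp: steel bar clamp squeezing two glued maple halves, fixed on the bench behind the tray; 500 mm along its y, 75 mm wide, 71 mm high; origin under the middle of the bar
Mind the look-alikes: they are no part of the job. What is shaped like the spare0 but yellow is not meant.

How it is judged:
By the outcome, as a careful person would: the job done as asked, in the order asked, and still so for the second after the job is handed in, with the robot touching nothing.
It also fails if it takes over 64 s, if anything falls off the work surface, if the arm or the gripper's body presses on something with over 40 N, if the wrist force passes 120 N, or if a joint passes its speed limit or range.

## Working session

There is one attempt and no reset: what is moved stays moved. The work goes in short steps, Python scripts to look and compute and a tool call to move; the robot and the scene stay as the last step left them, time stands still between calls to the robot, and variables do not carry over. Pictures are saved under pics/ and viewed, at most 10 in all, crops included, and the job is handed in when it is done.

Besides the shell and the picture viewer there is one more tool, called after "Request:" by a JSON object that holds its "name" and its "arguments", one argument or row to a line. move_arm: Moves the arm, as the interface text tells. Its arguments: {"type":"object","properties":{"rows":{"type":"array"},"fingers":{"type":"number"},"newtons":{"type":"number"}},"required":["rows"]}

```bash
mkdir -p pics; ls; python3 - <<'E'
from bench import r
import cv2,numpy as np
for n in("scene","top"):
    cv2.imwrite(f"pics/{n}0.png",r.grab_frame(n)); p=r.camera_params(n); print(n,p["fx"],p["fy"],p["cx"],p["cy"]);print(np.round(p["world_from_camera"],4))
o=r.get_obs();print(o,r.tips_ahead)
E
```

```text
pics
scene 484.0163396231779 484.0163396231779 247.007175244212 186.01807417010173
[[ 0.4718  0.6657 -0.5781  1.3598]
 [ 0.8816 -0.3623  0.3024 -0.4233]
 [-0.0082 -0.6523 -0.7579  1.1465]
 [ 0.      0.      0.      1.    ]]
top 357.68587204032997 357.68587204032997 258.9372672819825 184.68536063182754
[[ 0.0113 -0.9916  0.1291  0.3858]
 [-0.9995 -0.0148 -0.0263  0.0323]
 [ 0.028  -0.1287 -0.9913  1.2434]
 [ 0.      0.      0.      1.    ]]
{'clock': 0.1, 'joints': array([ 1.14987459,  0.4777172 ,  0.02230969,  1.5563482 , -0.01149912,
        1.10928956, -0.08312212]), 'qvel': array([ 0.00089494, -0.0025731 ,  0.00162409, -0.0042626 , -0.00035334,
        0.00100448, -0.00031261]), 'tau': array([ 4.52857377e-03, -5.97758460e+01,  1.61365494e+00, -2.81952274e+01,
        1.28700395e-02,  4.98922658e-03,  3.33005653e-05]), 'tcp_pos': array([ 0.20758191, -0.64175522,  0.24442429]), 'orientation': array([-3.10165986e+00, -4.89172480e-01,  5.60933319e-04]), 'contact_force': array([-0.96051498,  0.00848613, -0.02132204]), 'moment': array([-0.05009901,  0.01258527, -0.01299144]), 'gripper_force': 0.0, 'grip_width': 0.08541021779548491} 0.014
```

View pics/top0.png

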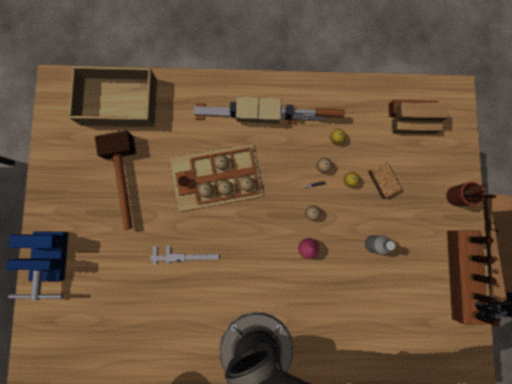

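View pics/scene0.png

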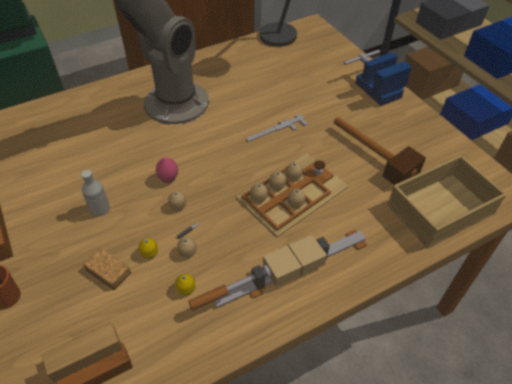

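The top view shows spares at (325,166) and (314,213). The tray is around (217,178) with the lock cap at (186,181). The near row is full, and the far row holds a top only in its middle pocket (221,162). Next I'll zoom in to measure.

```bash
python3 - <<'E'
import cv2,numpy as np
t=cv2.imread("pics/top0.png");s=cv2.imread("pics/scene0.png")
a=cv2.resize(t[135:235,165:345],None,fx=4.4,fy=4.4,interpolation=cv2.INTER_CUBIC)
cv2.imwrite("pics/tc.png",a)
b=cv2.resize(s[145:265,150:350],None,fx=4,fy=4,interpolation=cv2.INTER_CUBIC)
cv2.imwrite("pics/sc.png",b)
E
```

```text
(no output)
```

View pics/tc.png

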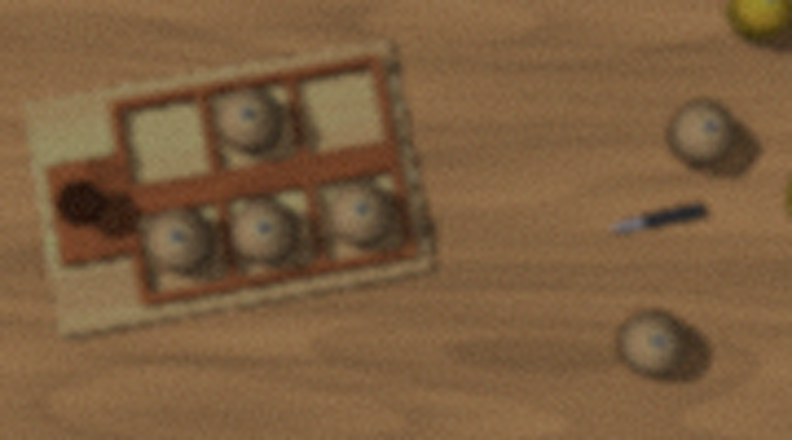

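View pics/sc.png

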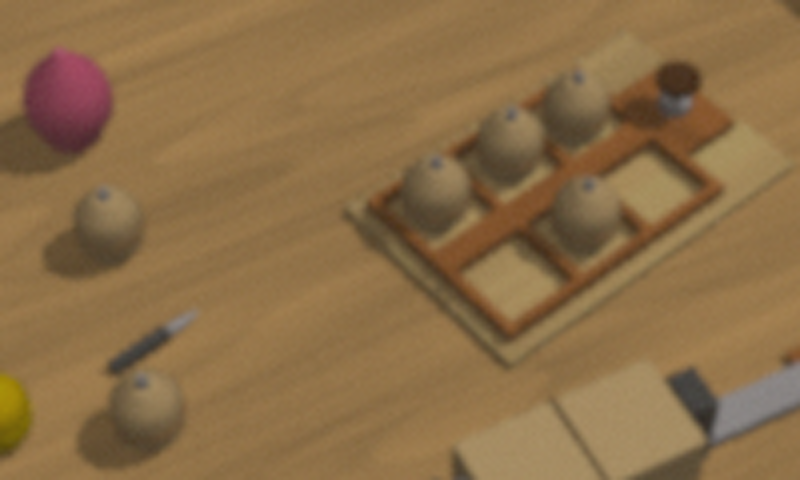

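The crops give me the steel tips, which I can triangulate, and the red rim corners. The empty pockets are both in the far row, at its left and right ends (5 and 3).

```bash
cat > h.py <<'E'
import cv2,numpy as np
from bench import r
def ray(n,u,v):
    p=r.camera_params(n);T=np.array(p["world_from_camera"])
    d=T[:3,:3]@[(u-p["cx"])/p["fx"],(v-p["cy"])/p["fy"],1];return T[:3,3],d/np.linalg.norm(d)
def onplane(n,u,v,z):
    o,d=ray(n,u,v);return o+d*(z-o[2])/d[2]
def tri(uv1,uv2):
    A=np.zeros((3,3));b=np.zeros(3)
    R=[ray("top",*uv1),ray("scene",*uv2)]
    for o,d in R:
        M=np.eye(3)-np.outer(d,d);A+=M;b+=M@o
    x=np.linalg.solve(A,b);return x,max(np.linalg.norm(np.cross(x-o,d)) for o,d in R)
def blue(img,u,v,w=4):
    u,v=int(round(u)),int(round(v));c=img[v-w:v+w+1,u-w:u+w+1].astype(float)
    m=c[...,0]-c[...,2];m=m-np.median(m);m[m<0.45*m.max()]=0
    ys,xs=np.mgrid[v-w:v+w+1,u-w:u+w+1];return (xs*m).sum()/m.sum(),(ys*m).sum()/m.sum()
def tc(x,y):return (x+.5)/4.4-.5+165,(y+.5)/4.4-.5+135
def sc(x,y):return (x+.5)/4-.5+150,(y+.5)/4-.5+145
E
python3 - <<'E'
from h import *
t=cv2.imread("pics/top0.png");s=cv2.imread("pics/scene0.png")
P={"spA(far)":((708,128),(141,381)),"spB(near)":((656,341),(102,194)),"pk0":((361,209),(436,161)),"pk1":((263,229),(511,115)),"pk2":((178,237),(577,77)),"pk4":((247,115),(588,184))}
for k,(a,b) in P.items():
    a=blue(t,*tc(*a));b=blue(s,*sc(*b));x,e=tri(a,b);print(k,np.round(x*1000,1),"gap",round(e*1000,1))
print("punch",tri(tc(660,217),sc(150,342)))
Q={"FL":((112,103),(720,186)),"FR":((380,56),(511,338)),"NR":((414,250),(370,202)),"NL":((143,303),None)}
for k,(a,b) in Q.items():
    print(k,np.round(onplane("top",*tc(*a),.02)*1e3,1),b and np.round(onplane("scene",*sc(*b),.02)*1e3,1))
print("cap",tri(tc(80,201),sc(679,77)))
# board corners
for a in((25,103),(390,42),(436,265),(65,335)):print(np.round(onplane("top",*tc(*a),.006)*1e3,1))
for b in((348,208),(510,364),(795,165),(628,35)):print(np.round(onplane("scene",*sc(*b),.006)*1e3,1))
E
```

```text
spA(far) [ 617.  -227.    57.5] gap 1.6
spB(near) [ 451.3 -185.9   55.3] gap 0.8
pk0 [548.2  41.   64.2] gap 0.6
pk1 [532.7 114.3  63.8] gap 1.0
pk2 [524.1 179.5  62.7] gap 0.9
pk4 [619.7 128.7  63.1] gap 0.6
punch (array([ 0.55273393, -0.19761961,  0.00161254]), np.float64(0.001058972950504094))
FL [634.7 239.5  20. ] [638.6 236.9  20. ]
FR [676.4  29.1  20. ] [684.8  25.6  20. ]
NR [5.217e+02 3.000e-01 2.000e+01] [525.5  -4.   20. ]
NL [477.4 210.   20. ] None
cap (array([0.55169415, 0.25492491, 0.05077434]), np.float64(0.0009807283869426473))
[636.4 310.7   6. ]
[691.3  21.2   6. ]
[511.6 -17.6   6. ]
[452.6 271.8   6. ]
[512.4 -16.3   6. ]
[695.7  19.    6. ]
[639.7 308.2   6. ]
[458.6 271.3   6. ]
```

```bash
cat > go.py <<'E'
import sys
from h import *
from scipy.spatial.transform import Rotation as Ro
o=r.get_obs();R=Ro.from_rotvec(o["orientation"]).as_matrix()
p=np.array(o["tcp_pos"]);yaw=np.degrees(np.arctan2(R[1,1],R[0,1]))
print("t",round(o["clock"],2),"p",np.round(p*1e3,1),"yawY",round(yaw,1),"F",np.round(o["contact_force"],1),"w",round(o["grip_width"]*1e3,1),"zaxis",np.round(R[:,2],3))
a=[float(x) for x in sys.argv[1:]]
for i in range(0,len(a),3):
    print(a[i:i+3],np.round(R.T@(np.array(a[i:i+3])/1e3-p)*100,2),"twist",round(yaw-11.2,1))
E
python3 go.py 618 -227 180 618 -227 28
```

```text
t 0.1 p [ 207.6 -641.8  244.4] yawY -72.1 F [-1.  0. -0.] w 85.4 zaxis [-0.001  0.002 -1.   ]
[618.0, -227.0, 180.0] [ 51.82 -26.82   6.48] twist -83.3
[618.0, -227.0, 28.0] [ 51.82 -26.8   21.68] twist -83.3
```

Request:
{"name": "move_arm", "arguments": {
  "rows": [25.9,-13.4,2,-42,25.9,-13.4,2,-42,25.9,-13.4,2,-42,25.9,-13.4,2,-42,51.8,-26.8,4,-83.3,51.8,-26.8,4,-83.3,51.8,-26.8,6,-83.3,51.8,-26.8,6,-83.3,51.8,-26.8,6,-83.3,51.8,-26.8,6,-83.3],
  "fingers": 0.85,
  "newtons": 30
}}

```text
clock: 1.35
tcp_pos: [0.6202, -0.2229, 0.1843]
orientation: [-1.986, -2.432, -0.003]
contact_force: [0.4, 0.8, -0.4]
grip_width: 0.0727
gripper_force: 0.0
```

```bash
python3 go.py 618 -227 100 618 -227 28
```

```text
t 1.35 p [ 620.2 -222.9  184.3] yawY 11.5 F [ 0.4  0.8 -0.4] w 72.7 zaxis [-0.     0.003 -1.   ]
[618.0, -227.0, 100.0] [-0.38 -0.3   8.42] twist 0.3
[618.0, -227.0, 28.0] [-0.4  -0.3  15.62] twist 0.3
```

Request:
{"name": "move_arm", "arguments": {
  "rows": [0,0,5,0,0,0,8.4,0,0,0,8.4,0,0,0,8.4,0]
}}

```text
clock: 1.85
tcp_pos: [0.6188, -0.2286, 0.1027]
orientation: [1.994, 2.426, 0.001]
contact_force: [0.6, -0.5, 0.4]
grip_width: 0.0725
gripper_force: 0.0
```

```bash
python3 go.py 618 -227 28; python3 - <<'E'
from h import *
t=r.grab_frame("top");s=r.grab_frame("scene")
a=cv2.resize(t[135:215,285:365],(400,400),interpolation=cv2.INTER_CUBIC);b=cv2.resize(s[185:265,140:220],(400,400),interpolation=cv2.INTER_CUBIC)
cv2.imwrite("pics/g1.png",np.hstack([a,b]))
E
```

```text
t 1.85 p [ 618.8 -228.6  102.7] yawY 11.2 F [ 0.6 -0.5  0.4] w 72.5 zaxis [ 0.002 -0.001 -1.   ]
[618.0, -227.0, 28.0] [ 0.18 -0.05  7.47] twist -0.0
```

View pics/g1.png

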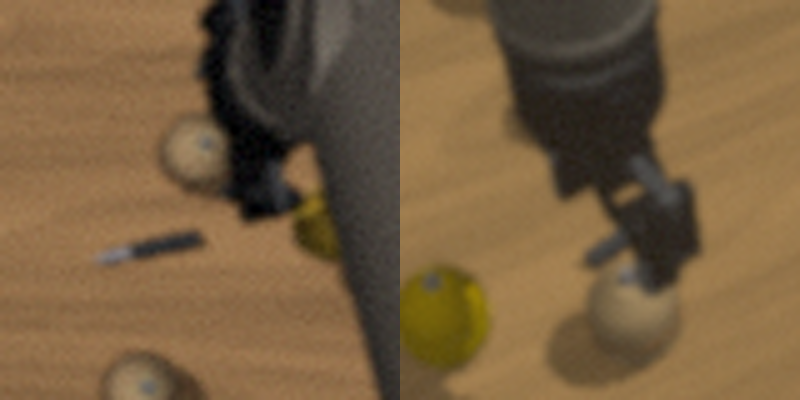

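```bash
python3 - <<'E'
from h import *
T=lambda x,y:((x+.5)/5-.5+285,(y+.5)/5-.5+135)
S=lambda x,y:((x-400+.5)/5-.5+140,(y+.5)/5-.5+185)
for q in((265,212),(240,190),(295,205)):
  for z in(.09,.11,.15):print("top",q,z,np.round(onplane("top",*T(*q),z)*1e3,1))
for q in((655,285),(635,275),(600,258),(690,250)):
  for z in(.09,.11):print("sc",q,z,np.round(onplane("scene",*S(*q),z)*1e3,1))
p=r.camera_params
def proj(n,X):
    c=p(n);q=np.linalg.inv(c["world_from_camera"])@np.r_[X,1];return c["fx"]*q[0]/q[2]+c["cx"],c["fy"]*q[1]/q[2]+c["cy"]
import math
u=np.array([math.cos(.195),math.sin(.195),0])
for s in(-1,1):
  for w in (36,51):
    X=np.array([.618,-.227,.094])+s*u*w/1e3
    a=proj("top",X);b=proj("scene",X);print(s,w,"top crop",(np.array(a)-[285,135])*5,"scene crop",(np.array(b)-[140,185])*5+[400,0])
E
```

```text
top (265, 212) 0.09 [ 565.3 -256.4   90. ]
top (265, 212) 0.11 [ 562.2 -251.4  110. ]
top (265, 212) 0.15 [ 556.  -241.3  150. ]
top (240, 190) 0.09 [ 579.7 -240.1   90. ]
top (240, 190) 0.11 [ 576.3 -235.3  110. ]
top (240, 190) 0.15 [ 569.6 -225.9  150. ]
top (295, 205) 0.09 [ 570.3 -276.3   90. ]
top (295, 205) 0.11 [ 567.1 -270.9  110. ]
top (295, 205) 0.15 [ 560.7 -260.2  150. ]
sc (655, 285) 0.09 [ 652.8 -222.6   90. ]
sc (655, 285) 0.11 [ 666.2 -226.4  110. ]
sc (635, 275) 0.09 [ 642.  -229.4   90. ]
sc (635, 275) 0.11 [ 655.6 -233.   110. ]
sc (600, 258) 0.09 [ 623.2 -241.3   90. ]
sc (600, 258) 0.11 [ 637.1 -244.8  110. ]
sc (690, 250) 0.09 [ 641.2 -197.3   90. ]
sc (690, 250) 0.11 [ 654.8 -201.5  110. ]
-1 36 top crop [230.10528439 182.38382935] scene crop [580.36970876 191.86798869]
-1 51 top crop [234.85296374 204.65165312] scene crop [564.89469788 174.65158263]
1 36 top crop [207.52055674  76.45571194] scene crop [657.24258374 277.39132957]
1 51 top crop [202.85748696  54.58472856] scene crop [673.82017744 295.83439154]
```

The near finger shows at about (265,200) in the left panel, and the far finger at (655,285) in the right. The gripper may sit a few mm to the -y side, so I'll go lower, with the fingers astride the tip, and check again.

Request:
{"name": "move_arm", "arguments": {
  "rows": [0,0,2,0,0,0,4.5,0,0,0,4.5,0,0,0,4.5,0]
}}

```text
clock: 2.45
tcp_pos: [0.6184, -0.2279, 0.0567]
orientation: [1.993, 2.428, 0.0]
contact_force: [-0.0, -1.1, -0.7]
grip_width: 0.0726
gripper_force: 0.0
```

```bash
python3 go.py 618 -227 28; python3 - <<'E'
from h import *
t=r.grab_frame("top");s=r.grab_frame("scene")
a=cv2.resize(t[145:195,300:350],(400,400),interpolation=cv2.INTER_CUBIC);b=cv2.resize(s[215:265,160:210],(400,400),interpolation=cv2.INTER_CUBIC)
cv2.imwrite("pics/g2.png",np.clip(np.hstack([a,b])*1.6,0,255).astype(np.uint8))
E
```

```text
t 2.45 p [ 618.4 -227.9   56.7] yawY 11.2 F [-0.  -1.1 -0.7] w 72.6 zaxis [ 0.001 -0.    -1.   ]
[618.0, -227.0, 28.0] [ 0.09 -0.03  2.87] twist 0.0
```

View pics/g2.png

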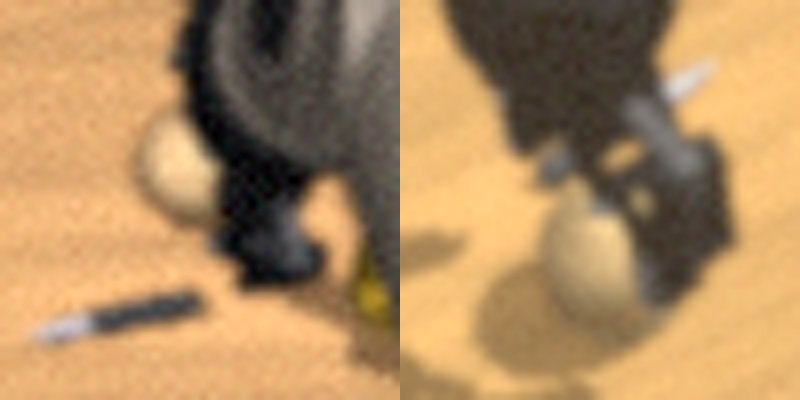

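```bash
python3 - <<'E'
from h import *
import math
def proj(n,X):
    c=r.camera_params(n);q=np.linalg.inv(c["world_from_camera"])@np.r_[X,1];return np.array([c["fx"]*q[0]/q[2]+c["cx"],c["fy"]*q[1]/q[2]+c["cy"]])
u=np.array([math.cos(.195),math.sin(.195),0]);v=np.array([-u[1],u[0],0])
for zt in(.043,.052):
 for s in(-1,1):
  for w in (36,51):
   for h in(-11,11):
    X=np.array([.6184,-.2279,zt])+s*u*w/1e3+v*h/1e3
    print(zt,s*w,h,"top",np.round((proj("top",X)-[300,145])*8),"scene",np.round((proj("scene",X)-[160,215])*8+[400,0]))
for c in((618,-227),(616,-226)):
  X=np.array([c[0],c[1],26])/1e3
  print("top body",[np.round((proj("top",X+np.array([0,d,0]))-[300,145])*8) for d in(-.0255,0,.0255)],np.round((proj("scene",X)-[160,215])*8+[400,0]))
E
```

```text
0.043 -36 -11 top [248. 226.] scene [518. 173.]
0.043 -36 11 top [198. 235.] scene [570. 140.]
0.043 -51 -11 top [255. 260.] scene [494. 145.]
0.043 -51 11 top [205. 269.] scene [546. 112.]
0.043 36 -11 top [213.  64.] scene [637. 309.]
0.043 36 11 top [164.  72.] scene [691. 274.]
0.043 51 -11 top [206.  30.] scene [663. 339.]
0.043 51 11 top [157.  39.] scene [717. 303.]
0.052 -36 -11 top [253. 223.] scene [515. 158.]
0.052 -36 11 top [202. 232.] scene [568. 124.]
0.052 -51 -11 top [260. 257.] scene [490. 130.]
0.052 -51 11 top [210. 266.] scene [543.  97.]
0.052 36 -11 top [218.  59.] scene [635. 294.]
0.052 36 11 top [168.  68.] scene [688. 259.]
0.052 51 -11 top [211.  25.] scene [660. 324.]
0.052 51 11 top [161.  34.] scene [714. 288.]
top body [array([254., 158.]), array([195., 157.]), array([137., 156.])] [610. 249.]
top body [array([251., 163.]), array([193., 162.]), array([135., 161.])] [611. 243.]
```

The fingers straddle the top and match the projected outlines to within about 5 mm. Now I'll go down and close.

Request:
{"name": "move_arm", "arguments": {
  "rows": [0,0,2,0,0,0,3.1,0,0,0,3.1,0,0,0,3.1,0]
}}

```text
clock: 3.05
tcp_pos: [0.6182, -0.2278, 0.0252]
orientation: [-1.994, -2.428, -0.0]
contact_force: [0.4, -0.2, -0.8]
grip_width: 0.0724
gripper_force: 0.0
```

Request:
{"name": "move_arm", "arguments": {
  "rows": [0,0,0,0,0,0,0,0,0,0,0,0,0,0,0,0,0,0,0,0,0,0,0,0],
  "fingers": 0.3,
  "newtons": 30
}}

```text
clock: 3.8
tcp_pos: [0.6187, -0.228, 0.0261]
orientation: [1.993, 2.427, 0.001]
contact_force: [-0.2, 1.4, 5.6]
grip_width: 0.05
gripper_force: 31.6
```

Request:
{"name": "move_arm", "arguments": {
  "rows": [0,0,-5,0,0,0,-11,0,0,0,-11,0,0,0,-11,0]
}}

```text
clock: 4.3
tcp_pos: [0.6175, -0.228, 0.1348]
orientation: [-1.993, -2.427, 0.001]
contact_force: [-0.9, 0.0, -2.1]
grip_width: 0.0502
gripper_force: 31.7
```

```bash
python3 go.py 635 58 140 635 58 70 608 195.5 140; python3 - <<'E'
from h import *
t=r.grab_frame("top");s=r.grab_frame("scene")
a=cv2.resize(t[125:205,285:365],(400,400),interpolation=cv2.INTER_CUBIC);b=cv2.resize(s[175:255,150:230],(400,400),interpolation=cv2.INTER_CUBIC)
cv2.imwrite("pics/g3.png",np.clip(np.hstack([a,b])*1.6,0,255).astype(np.uint8))
E
```

```text
t 4.3 p [ 617.5 -228.   134.8] yawY 11.2 F [-0.9  0.  -2.1] w 50.2 zaxis [-0.001 -0.    -1.   ]
[635.0, 58.0, 140.0] [27.71  7.27 -0.52] twist 0.0
[635.0, 58.0, 70.0] [27.71  7.28  6.48] twist 0.0
[608.0, 195.5, 140.0] [41.72  7.3  -0.52] twist 0.0
```

View pics/g3.png

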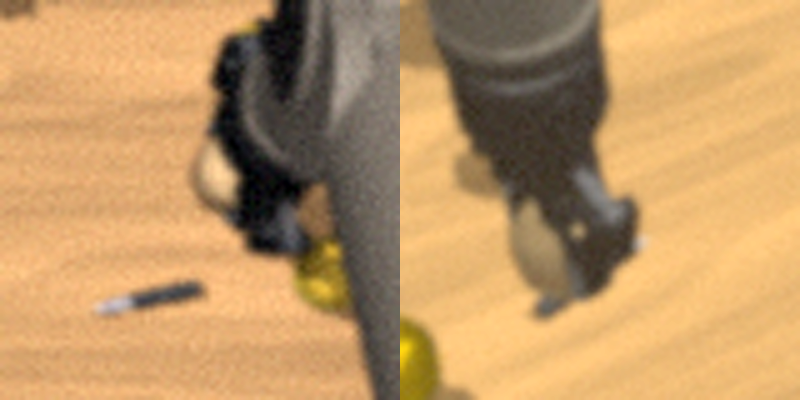

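Spare A is held upright, with its left edge at about (194,172) in the left panel. I'll check its offset from the TCP, then carry it over pocket 3.

```bash
python3 - <<'E'
from h import *
print(onplane("top",193.5/5-.4+285,172/5-.4+125,.133)*1e3)
E
```

```text
[ 615.79157912 -200.85352484  133.        ]
```

Request:
{"name": "move_arm", "arguments": {
  "rows": [14,3.6,-0.5,0,14,3.6,-0.5,0,27.7,7.2,-0.5,0,27.7,7.2,-0.5,0,27.7,7.2,-0.5,0,27.7,7.2,-0.5,0,27.7,7.2,-0.5,0,27.7,7.2,-0.5,0]
}}

```text
clock: 5.4
tcp_pos: [0.6346, 0.0556, 0.1395]
orientation: [-1.997, -2.425, 0.003]
contact_force: [-0.7, 0.1, 0.5]
grip_width: 0.05
gripper_force: 31.7
```

```bash
python3 go.py 635 58 60 635 58 36
```

```text
t 5.4 p [634.6  55.6 139.5] yawY 11.1 F [-0.7  0.1  0.5] w 50.0 zaxis [-0.001 -0.001 -1.   ]
[635.0, 58.0, 60.0] [0.24 0.1  7.95] twist -0.1
[635.0, 58.0, 36.0] [ 0.24  0.1  10.35] twist -0.1
```

Request:
{"name": "move_arm", "arguments": {
  "rows": [0.1,0,4,0,0.1,0,7.9,0,0.1,0,7.9,0,0.1,0,7.9,0]
}}

```text
clock: 5.9
tcp_pos: [0.6355, 0.0582, 0.0625]
orientation: [1.994, 2.426, 0.002]
contact_force: [-0.7, -0.3, 0.2]
grip_width: 0.0502
gripper_force: 31.7
```

```bash
python3 go.py 635 58 36; python3 - <<'E'
from h import *
t=r.grab_frame("top");s=r.grab_frame("scene")
a=cv2.resize(t[140:210,210:280],(400,400),interpolation=cv2.INTER_CUBIC);b=cv2.resize(s[160:240,230:310],(400,400),interpolation=cv2.INTER_CUBIC)
cv2.imwrite("pics/g4.png",np.clip(np.hstack([a,b])*1.5,0,255).astype(np.uint8))
E
```

```text
t 5.9 p [635.5  58.2  62.5] yawY 11.2 F [-0.7 -0.3  0.2] w 50.2 zaxis [ 0.001  0.    -1.   ]
[635.0, 58.0, 36.0] [-0.01 -0.06  2.65] twist -0.0
```

View pics/g4.png

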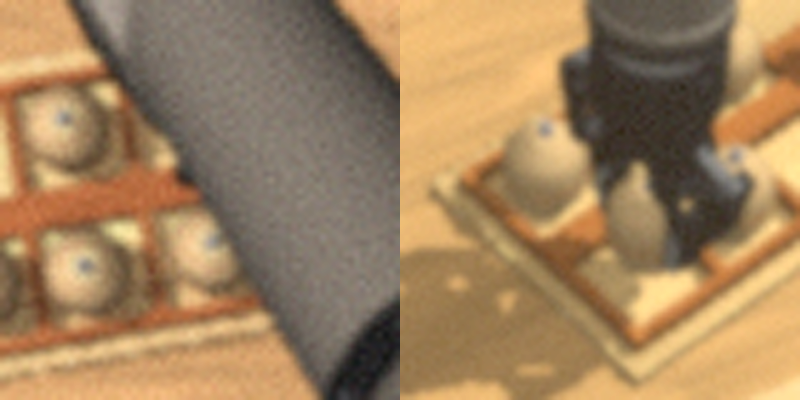

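The held top hangs over pocket 3, at about (640,230) in the right panel, with the fingers clear of its neighbours. I'll lower it gently.

Request:
{"name": "move_arm", "arguments": {
  "rows": [0,0,1,0,0,0,2,0,0,0,2.5,0,0,0,2.5,0,0,0,2.5,0]
}}

```text
clock: 6.62
tcp_pos: [0.6348, 0.0589, 0.0364]
orientation: [1.993, 2.428, 0.0]
contact_force: [-0.2, 0.2, -0.5]
grip_width: 0.0498
gripper_force: 31.7
```

Request:
{"name": "move_arm", "arguments": {
  "rows": [0,0,0.15,0,0,0,0.15,0,0,0,0.15,0]
}}

```text
clock: 7.0
tcp_pos: [0.6347, 0.0588, 0.0349]
orientation: [1.994, 2.428, 0.0]
contact_force: [0.1, 0.3, 0.6]
grip_width: 0.0503
gripper_force: 31.7
```

Request:
{"name": "move_arm", "arguments": {
  "rows": [0,0,0.1,0,0,0,0.1,0,0,0,0.1,0]
}}

```text
clock: 7.38
tcp_pos: [0.6348, 0.0589, 0.034]
orientation: [1.993, 2.428, 0.0]
contact_force: [-0.3, -0.1, 2.2]
grip_width: 0.05
gripper_force: 31.9
```

Request:
{"name": "move_arm", "arguments": {
  "rows": [0,0,0.05,0,0,0,0.05,0,0,0,0.05,0],
  "fingers": 0.78
}}

```text
clock: 7.75
tcp_pos: [0.6346, 0.0588, 0.0331]
orientation: [-1.994, -2.428, 0.0]
contact_force: [-0.7, 0.1, -0.0]
grip_width: 0.0666
gripper_force: 0.0
```

Request:
{"name": "move_arm", "arguments": {
  "rows": [0,0,-2,0,0,0,-6,0,0,0,-11,0,0,0,-11,0,0,0,-11,0]
}}

```text
clock: 8.38
tcp_pos: [0.6346, 0.0587, 0.1441]
orientation: [1.993, 2.427, 0.001]
contact_force: [-1.2, -0.1, -0.4]
grip_width: 0.0664
gripper_force: 0.0
```

```bash
python3 go.py 453 -185.5 140
```

```text
t 8.38 p [634.6  58.7 144.1] yawY 11.2 F [-1.2 -0.1 -0.4] w 66.4 zaxis [ 0.001 -0.    -1.   ]
[453.0, -185.5, 140.0] [-20.42 -22.57   0.4 ] twist 0.0
```

Request:
{"name": "move_arm", "arguments": {
  "rows": [-10.2,-11.3,0,0,-10.2,-11.3,0,0,-20.4,-22.6,0,0,-20.4,-22.6,0,0,-20.4,-22.6,0,0,-20.4,-22.6,0,0,-20.4,-22.6,0,0,-20.4,-22.6,3,0,-20.4,-22.6,3,0]
}}

```text
clock: 9.5
tcp_pos: [0.452, -0.1831, 0.1117]
orientation: [-1.987, -2.428, 0.001]
contact_force: [0.5, 1.2, 0.1]
grip_width: 0.0669
gripper_force: 0.0
```

```bash
python3 go.py 453 -185.5 60 453 -185.5 25; python3 - <<'E'
from h import *
t=r.grab_frame("top");s=r.grab_frame("scene")
cv2.imwrite("pics/t5.png",t)
# placed top tip in pocket 3
b0=blue(t,239,158,8);b1=blue(s,280,204,10);print(b0,b1,tri(b0,b1))
c=lambda i,x,y,w,h:cv2.resize(i[y:y+h,x:x+w],(400,400),interpolation=cv2.INTER_CUBIC)
cv2.imwrite("pics/g5.png",np.clip(np.vstack([np.hstack([c(t,165,135,110,110),c(s,230,150,120,120)])])*1.5,0,255).astype(np.uint8))
cv2.imwrite("pics/g5b.png",np.clip(np.hstack([c(t,280,170,80,80),c(s,130,145,80,80)])*1.5,0,255).astype(np.uint8))
E
python3 -c "
import cv2,numpy as np
a=cv2.imread('pics/g5.png');b=cv2.imread('pics/g5b.png')
cv2.imwrite('pics/g5c.png',cv2.resize(np.vstack([a,b]),(600,600)))"
```

```text
t 9.5 p [ 452.  -183.1  111.7] yawY 11.4 F [0.5 1.2 0.1] w 66.9 zaxis [-0.004  0.002 -1.   ]
[453.0, -185.5, 60.0] [-0.27  0.06  5.17] twist 0.2
[453.0, -185.5, 25.0] [-0.28  0.07  8.67] twist 0.2
(np.float64(244.23828125), np.float64(159.806640625)) (np.float64(280.6723044397463), np.float64(204.8414376321353)) (array([0.62953491, 0.05862133, 0.04900666]), np.float64(0.008049412191353989))
```

View pics/g5c.png

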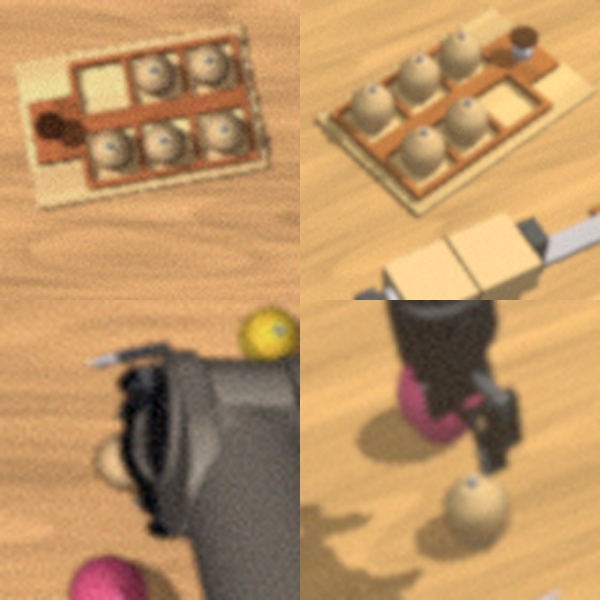

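Spare A stands upright in pocket 3 (top-left panel, 210,68), and the gripper is above spare B (475,510). Going down.

Request:
{"name": "move_arm", "arguments": {
  "rows": [0,0,3,0,0,0,5.1,0,0,0,5.1,0,0,0,5.1,0]
}}

```text
clock: 10.1
tcp_pos: [0.4537, -0.1851, 0.0634]
orientation: [1.992, 2.427, 0.001]
contact_force: [0.3, -0.2, 0.5]
grip_width: 0.0669
gripper_force: 0.0
```

```bash
python3 go.py 453 -185.5 25
```

```text
t 10.1 p [ 453.7 -185.1   63.4] yawY 11.3 F [ 0.3 -0.2  0.5] w 66.9 zaxis [ 0.002 -0.    -1.   ]
[453.0, -185.5, 25.0] [-0.02 -0.09  3.84] twist 0.1
```

Request:
{"name": "move_arm", "arguments": {
  "rows": [0,0,2,0,0,0,3.8,0,0,0,3.8,0,0,0,3.8,0]
}}

```text
clock: 10.6
tcp_pos: [0.4535, -0.1855, 0.0254]
orientation: [1.993, 2.427, 0.001]
contact_force: [-0.2, 0.3, 0.4]
grip_width: 0.0667
gripper_force: 0.0
```

Request:
{"name": "move_arm", "arguments": {
  "rows": [0,0,0,0,0,0,0,0,0,0,0,0,0,0,0,0,0,0,0,0,0,0,0,0],
  "fingers": 0.3,
  "newtons": 30
}}

```text
clock: 11.35
tcp_pos: [0.4535, -0.1855, 0.0255]
orientation: [1.993, 2.426, 0.001]
contact_force: [-1.0, 0.8, 6.7]
grip_width: 0.0501
gripper_force: 30.4
```

Request:
{"name": "move_arm", "arguments": {
  "rows": [0,0,-5,0,0,0,-11,0,0,0,-12,0,0,0,-12,0]
}}

```text
clock: 11.85
tcp_pos: [0.4528, -0.1856, 0.145]
orientation: [1.993, 2.426, 0.0]
contact_force: [0.9, -0.2, -0.9]
grip_width: 0.0499
gripper_force: 32.0
```

```bash
python3 go.py 608 195.5 145 608 195.5 60; python3 - <<'E'
from h import *
t=r.grab_frame("top");s=r.grab_frame("scene");cv2.imwrite("pics/t6.png",t);cv2.imwrite("pics/s6.png",s)
t0=cv2.imread("pics/top0.png")
# is spare B gone from its spot?
print(np.round(t[205:222:2,304:320:3].mean(2)))
E
```

```text
t 11.85 p [ 452.8 -185.6  145. ] yawY 11.2 F [ 0.9 -0.2 -0.9] w 49.9 zaxis [ 0.002 -0.001 -1.   ]
[608.0, 195.5, 145.0] [ 3.438e+01  2.262e+01 -2.000e-02] twist -0.0
[608.0, 195.5, 60.0] [34.39 22.61  8.48] twist -0.0
[[108. 107. 105.  89.  13.  50.]
 [107. 109. 103.  76.   8.  45.]
 [ 99. 100.  91.  87.   9.  55.]
 [ 96. 105.  91.  89.  21.  48.]
 [103. 104.  95.  83.  32.  34.]
 [ 97. 102. 106.  75.  65.  16.]
 [ 92. 100. 108.  89.  68.  14.]
 [102. 105. 108. 112.  97.  21.]
 [101. 106. 103. 104. 103.  49.]]
```

Request:
{"name": "move_arm", "arguments": {
  "rows": [17.2,11.3,0,0,17.2,11.3,0,0,17.2,11.3,0,0,34.4,22.6,0,0,34.4,22.6,0,0,34.4,22.6,0,0,34.4,22.6,0,0,34.4,22.6,0,0,34.4,22.6,0,0,34.4,22.6,0,0]
}}

```text
clock: 13.2
tcp_pos: [0.607, 0.194, 0.1434]
orientation: [-1.996, -2.426, 0.004]
contact_force: [1.0, -0.5, -0.9]
grip_width: 0.0499
gripper_force: 32.0
```

Request:
{"name": "move_arm", "arguments": {
  "rows": [0,0,4,0,0,0,8.2,0,0,0,8.2,0,0,0,8.2,0]
}}

```text
clock: 13.7
tcp_pos: [0.6082, 0.1959, 0.0637]
orientation: [1.994, 2.426, 0.002]
contact_force: [1.4, -0.1, 0.3]
grip_width: 0.0501
gripper_force: 32.0
```

```bash
python3 go.py 608 195.5 36; python3 - <<'E'
from h import *
t=r.grab_frame("top");s=r.grab_frame("scene")
c=lambda i,x,y,w,h:cv2.resize(i[y:y+h,x:x+w],(400,400),interpolation=cv2.INTER_CUBIC)
cv2.imwrite("pics/g7.png",np.clip(np.hstack([c(t,165,135,90,90),c(s,270,140,80,80)])*1.5,0,255).astype(np.uint8))
E
```

```text
t 13.7 p [608.2 195.9  63.7] yawY 11.2 F [ 1.4 -0.1  0.3] w 50.1 zaxis [ 0.001  0.    -1.   ]
[608.0, 195.5, 36.0] [-0.03 -0.03  2.77] twist -0.0
```

View pics/g7.png

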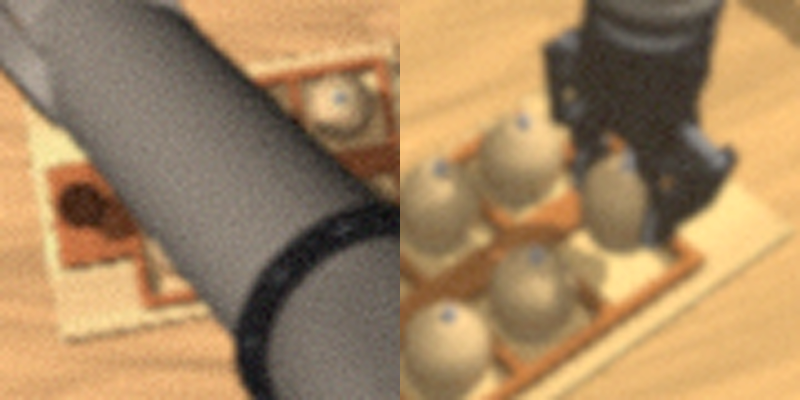

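The held top is over pocket 5 (right panel, 615,195). That was my tenth and last view, so I'll go by forces and numbers from here.

Request:
{"name": "move_arm", "arguments": {
  "rows": [0,0,1,0,0,0,2,0,0,0,2.7,0,0,0,2.7,0,0,0,2.7,0]
}}

```text
clock: 14.42
tcp_pos: [0.6074, 0.1962, 0.0352]
orientation: [-1.993, -2.428, 0.0]
contact_force: [-0.3, -0.5, -0.4]
grip_width: 0.05
gripper_force: 32.0
```

Request:
{"name": "move_arm", "arguments": {
  "rows": [0,0,0.15,0,0,0,0.15,0,0,0,0.15,0]
}}

```text
clock: 14.8
tcp_pos: [0.6075, 0.1961, 0.0339]
orientation: [1.994, 2.428, 0.0]
contact_force: [0.1, -0.8, -1.3]
grip_width: 0.0496
gripper_force: 32.0
```

Request:
{"name": "move_arm", "arguments": {
  "rows": [0,0,0.08,0,0,0,0.08,0,0,0,0.08,0]
}}

```text
clock: 15.18
tcp_pos: [0.6075, 0.1962, 0.0336]
orientation: [1.993, 2.428, 0.0]
contact_force: [-2.2, -0.8, 5.5]
grip_width: 0.0498
gripper_force: 32.5
```

Contact is at the expected height, so I'll release and lift.

Request:
{"name": "move_arm", "arguments": {
  "rows": [0,0,0,0,0,0,0,0,0,0,0,0],
  "fingers": 0.78
}}

```text
clock: 15.55
tcp_pos: [0.6074, 0.1961, 0.0328]
orientation: [-1.994, -2.428, 0.0]
contact_force: [0.2, 0.0, -0.9]
grip_width: 0.0662
gripper_force: 0.0
```

Request:
{"name": "move_arm", "arguments": {
  "rows": [0,0,-2,0,0,0,-6,0,0,0,-11,0,0,0,-11,0,0,0,-11,0]
}}

```text
clock: 16.18
tcp_pos: [0.6074, 0.196, 0.1438]
orientation: [1.993, 2.427, 0.001]
contact_force: [0.5, 0.9, -0.3]
grip_width: 0.0665
gripper_force: 0.0
```

```bash
python3 go.py 552 253 140
```

```text
t 16.18 p [607.4 196.  143.8] yawY 11.2 F [ 0.5  0.9 -0.3] w 66.5 zaxis [ 0.001 -0.    -1.   ]
[552.0, 253.0, 140.0] [ 6.67 -4.33  0.37] twist 0.0
```

Request:
{"name": "move_arm", "arguments": {
  "rows": [3.3,-2.2,0.4,0,6.7,-4.3,0.4,0,6.7,-4.3,0.4,0,6.7,-4.3,0.4,0,6.7,-4.3,0.4,0,6.7,-4.3,0.4,0,6.7,-4.3,0.4,0,6.7,-4.3,0.4,0],
  "fingers": 0
}}

```text
clock: 17.18
tcp_pos: [0.5523, 0.2533, 0.139]
orientation: [1.994, 2.428, 0.0]
contact_force: [-0.9, -0.4, 0.1]
grip_width: 0.0002
gripper_force: 0.0
```

Request:
{"name": "move_arm", "arguments": {
  "rows": [0,0,3,0,0,0,5.5,0,0,0,5.5,0,0,0,5.5,0,0,0,5.5,0]
}}

```text
clock: 17.8
tcp_pos: [0.553, 0.254, 0.0853]
orientation: [1.993, 2.427, 0.003]
contact_force: [-0.2, 0.8, -0.1]
grip_width: 0.0
gripper_force: 0.0
```

```bash
python3 go.py 552 253 70 552 253 58
```

```text
t 17.8 p [553.  254.   85.3] yawY 11.2 F [-0.2  0.8 -0.1] w 0.0 zaxis [ 0.002  0.001 -1.   ]
[552.0, 253.0, 70.0] [-0.08 -0.12  1.53] twist 0.0
[552.0, 253.0, 58.0] [-0.08 -0.12  2.73] twist 0.0
```

Request:
{"name": "move_arm", "arguments": {
  "rows": [0,0,0.8,0,0,0,1.5,0,0,0,1.5,0]
}}

```text
clock: 18.18
tcp_pos: [0.5519, 0.2533, 0.0683]
orientation: [-1.993, -2.428, 0.001]
contact_force: [-0.3, -0.4, 0.1]
grip_width: 0.0
gripper_force: 0.0
```

Request:
{"name": "move_arm", "arguments": {
  "rows": [0,0,0.3,0,0,0,0.6,0,0,0,0.9,0,0,0,0.9,0]
}}

```text
clock: 18.68
tcp_pos: [0.5521, 0.2535, 0.0596]
orientation: [-1.993, -2.428, 0.0]
contact_force: [1.1, -0.7, -0.5]
grip_width: -0.0
gripper_force: 0.0
```

Request:
{"name": "move_arm", "arguments": {
  "rows": [0,0,0.2,0,0,0,0.2,0,0,0,0.2,0]
}}

```text
clock: 19.05
tcp_pos: [0.5522, 0.2535, 0.0581]
orientation: [1.994, 2.428, 0.0]
contact_force: [-1.0, -1.4, 4.1]
grip_width: -0.0004
gripper_force: 2.3
```

Request:
{"name": "move_arm", "arguments": {
  "rows": [0,0,0.1,0,0,0,0.1,0,0,0,0.2,0,0,0,0.2,0]
}}

```text
clock: 19.55
tcp_pos: [0.5523, 0.2536, 0.058]
orientation: [1.993, 2.427, -0.0]
contact_force: [-7.1, -3.5, 20.0]
grip_width: -0.0002
gripper_force: 10.3
```

The TCP has stopped hard at 0.058, which puts the tips at 44 mm, the fully-down height. I'll back off and check.

Request:
{"name": "move_arm", "arguments": {
  "rows": [0,0,-3,0,0,0,-8,0,0,0,-14,0,0,0,-14,0,0,-18,-14,0,0,-18,-14,0,0,-18,-14,0,20,-10,-14,0,20,-10,-14,0,20,-10,-14,0]
}}

```text
clock: 20.8
tcp_pos: [0.4104, 0.4039, 0.195]
orientation: [1.994, 2.427, -0.001]
contact_force: [0.7, -0.2, 0.6]
grip_width: -0.0001
gripper_force: 0.0
```

```bash
python3 go.py; python3 - <<'E'
from h import *
t=r.grab_frame("top");s=r.grab_frame("scene");cv2.imwrite("pics/t9.png",t);cv2.imwrite("pics/s9.png",s)
t0=cv2.imread("pics/top0.png");s0=cv2.imread("pics/scene0.png");s6=cv2.imread("pics/s6.png");t6=cv2.imread("pics/t6.png")
# tips: seeds by projecting expected tip points
def proj(n,X):
    c=r.camera_params(n);q=np.linalg.inv(c["world_from_camera"])@np.r_[X,1];return np.array([c["fx"]*q[0]/q[2]+c["cx"],c["fy"]*q[1]/q[2]+c["cy"]])
for k,x,y in(("p0",548,41),("p1",533,114),("p2",524,179.5),("p4",620,128.7),("p3",633,60),("p5",606,197)):
    X=np.array([x,y,63.5])/1e3;a=blue(t,*proj("top",X));b=blue(s,*proj("scene",X),w=4);q,e=tri(a,b)
    print(k,np.round(q*1e3,1),round(e*1e3,1))
# dark cap centroid in scene before/after
for n,i in(("before",s0),("after",s)):
    c=i[155:178,308:332].astype(float).mean(2);ys,xs=np.where(c<45);print(n,len(xs),xs.mean()+308,ys.mean()+155)
# other changes
for n,A,B in(("top",t0,t),("scene",s0,s)):
    d=(cv2.GaussianBlur(cv2.absdiff(A,B),(5,5),0).max(2)>25).astype(np.uint8)
    m,_,st,ce=cv2.connectedComponentsWithStats(d);print(n,[(list(map(int,q[:5]))) for q in st[1:] if q[4]>12])
E
```

```text
t 20.8 p [410.4 403.9 195. ] yawY 11.2 F [ 0.7 -0.2  0.6] w -0.1 zaxis [ 0.    -0.001 -1.   ]
p0 [548.   41.2  64.2] 1.0
p1 [532.8 114.8  63.6] 1.0
p2 [524.9 179.1  63.5] 1.4
p4 [619.7 128.6  63.3] 0.6
p3 [633.5  60.8  63.4] 1.1
p5 [606.5 197.6  64.5] 0.8
before 1 323.0 164.0
after 3 316.3333333333333 169.66666666666666
top [[238, 152, 15, 16, 156], [316, 157, 23, 20, 289], [198, 159, 15, 16, 178], [191, 180, 7, 9, 31], [32, 189, 246, 195, 16209], [304, 204, 24, 19, 288], [176, 219, 320, 165, 13192], [474, 292, 38, 30, 642], [498, 321, 14, 30, 347], [295, 334, 21, 6, 82], [281, 361, 4, 10, 27], [213, 370, 11, 12, 74], [245, 372, 19, 12, 165], [286, 373, 24, 11, 157]]
scene [[141, 0, 10, 13, 96], [157, 0, 34, 34, 428], [327, 0, 49, 92, 2330], [185, 26, 6, 12, 41], [173, 47, 15, 12, 112], [150, 49, 11, 8, 62], [190, 57, 4, 6, 18], [0, 101, 299, 83, 7711], [315, 160, 10, 5, 38], [315, 168, 9, 5, 27], [302, 177, 20, 22, 272], [161, 195, 25, 20, 295], [275, 200, 13, 11, 89], [265, 208, 22, 15, 223], [169, 238, 27, 25, 372]]
```

```bash
python3 - <<'E'
from h import *
s0=cv2.imread("pics/scene0.png");s=cv2.imread("pics/s9.png")
def proj(n,X):
    c=r.camera_params(n);q=np.linalg.inv(c["world_from_camera"])@np.r_[X,1];return np.array([c["fx"]*q[0]/q[2]+c["cx"],c["fy"]*q[1]/q[2]+c["cy"]])
print("12mm shift",proj("scene",np.array([.552,.254,.044]))-proj("scene",np.array([.552,.254,.056])))
f=lambda i:cv2.resize(i,None,fx=4,fy=4,interpolation=cv2.INTER_CUBIC)
T=f(s0[159:169,313:326]);M=cv2.matchTemplate(f(s[154:182,308:332]),T,cv2.TM_CCOEFF_NORMED)
_,v,_,l=cv2.minMaxLoc(M);print(v,l[0]/4+308-313,l[1]/4+154-159)
E
```

```text
12mm shift [-0.40688506  2.65362608]
0.9486090540885925 -0.75 2.75
```

The cap moved 2.75 px in the scene image, against 2.65 px expected for the full 12 mm. All six tops are in place, so I'm handing in.

```bash
python3 -c "
from bench import r
print(r.hand_in())"
```

```text
the job is handed in; nothing more can be done
None
```

Both spares now stand in the two empty pockets (3 and 5), the lock cap is pressed fully down, and the job is handed in at about 21 s of the 64 s allowed; the judge's result was not shown.

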